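# Refill the bath-ball box

### The arm

A 6-joint arm with a two-finger parallel gripper is mounted at the origin on the work surface. World frame = base frame: x ahead of the robot, y to its left, z up, the work surface at z = 0. Lengths are in m, angles in rad, forces in N, time in s.
With the tool pointing down it reaches from about 0.25 to 0.725 m from the base axis. Payload 4 kg.
Tool frame: the origin (TCP) lies between the finger pads; the fingertips stand 17 mm ahead of it and the grasp point (between the pads) lies 2 mm behind it; z points along the fingers, y is the direction in which the jaws open and shut (so a half turn about z gives the same grasp; the last joint's range is limited). The gripper opens to 85 mm and grips with 20 to 120 N. Pads are 22 mm wide; open, the fingers measure 114 mm over their backs; the gripper's body (76 mm by 85 mm) begins 54 mm behind the grasp point. The pads swing forward as they close: fully open they stand 13 mm farther back than shut.
Start: joints at [-1.114, 0.241, 0.005, 1.335, 0, 1.571], TCP at [0.221, -0.449, 0.248] pointing down, gripper open.
Joint ranges: [-2.72, 2.72], [-1.05, 1.87], [-1.09, 1.28], [-1.99, 2.15], [-1.42, 1.44], [-3.14, 3.14]. Speed limits (rad/s): [2.79, 2.79, 3.14, 3.14, 3.14, 3.14].

### API

Orientations are given as a unit quaternion [x, y, z, w].
In Python, from workcell import readout, viewer, order gives the robot as it stands. The module is installed in compiled form; this text tells all that it offers.
- The arm moves only by the shell command python3 -m crank 'ROWS'. ROWS is text: rows parted by semicolons, each of 7 numbers parted by spaces: the shift along the tool's x, y, z in m, then the turn, a rotation vector about the tool's x, y, z in rad, then the gripper's target within -1 to 1 (shut at 1, half-way at 0, fully open at -1). A call has 1 to 20 rows; each row shifts and turns the pose as measured when the row begins, along the tool's axes as they then stand; what a row does not reach is not made up. A row lasts 1/12 s, in which the tool goes at most 41.7 mm and 7.16 degrees, less where a joint would pass 70% of its speed; a pose out of reach is approached as far as the arm can. A call with a gripper value outside its range is refused whole. The fingers move at their own pace and stop on an object; the grip force is fixed at half the most. Time passes only in rows, so rows that do not move let the fingers close. It gives the time, the measured TCP pose, the force and the opening at its end, in the units of the state.
- readout.get_obs(): the state, without advancing time (a new reading comes with each control period).
- viewer.camera(name): name is "scene" or "top"; returns the picture (420x560x3 uint8, red, green, blue); there is no depth.
- viewer.calibration(name): a dict with "fx", "fy", "cx", "cy" (pixels), "D" ([k1, k2, p1, p2, k3] as OpenCV has them; the pictures are not rectified), "eye" and "rotation" of the camera in the world. Camera axes: x right, y down, z forward; pixel columns grow to the right and rows downward; lengths in m; the calibration is good to about 2 mm. A picture is of the moment at which its call begins. calibration takes no time and is no camera call.
- order.job_done(): hands the job in, once; it reports no verdict.
The state is a dict: "clock": time; "joint_pos": joint angles; "joint_vel": joint speeds; "tau": joint torques, N m; "eef_pos": TCP position; "tool_rot": TCP orientation; "ft_force": force on the tool from outside, world axes, zero at the start; "ft_torque": the same for the moment, N m; "grip_width": finger opening in m.
Only numpy, scipy, OpenCV 4.12 (cv2) and the standard library are available. Lean on these libraries where they do the work, as an engineer would, in place of code of your own. Each camera call takes 0.05 s, during which the arm holds its last target. There are 200 camera calls.

### The job

Pour all six bath balls from the metal tumbler into the open wooden box, then stand the empty tumbler back upright on the counter and fold the box's hinged lid fully shut. Don't let any ball end up outside the box, and leave the shampoo bottle, the cream jar and the nail brush where they are.

Things in the scene. Friction and masses are not known exactly. Their poses are not given: they have to be found in the camera images.
- tumbler: Round open metal tumbler, loose, 85 mm tall, outer diameter 55 mm at the foot widening to 66 mm at the rim, wall 3 mm, inner floor 5 mm up, 150 g nominal, no handle. It stands upright on the counter with the six balls in it. Origin: centre of its underside; z: up through the mouth.
- tumbler_rim (a point): Centre of the tumbler's mouth, 85 mm above its origin along its z.
- box: Wooden box fixed to the counter, 130 mm (its x) by 190 mm (its y) by 75 mm tall outside, walls and floor 6 mm, open on top while its lid is up. Origin: centre of its underside; z up; its -x side faces roughly towards the robot and the hinge is along its +x rim.
- lid (a joint): Angle of the box's flat wooden lid (130 by 190 mm panel, 8 mm thick), hinged along the rim on the box's +x side. 0 = shut flat on the rim, grows as it opens, 1.57 = standing upright, at most 2.3 = leaning back away from the robot. A stiff hinge: the lid stays where it is left.
- lid_hinge (a point): Middle of the lid's hinge line, on the box's +x rim at its outer edge, level with the underside of the shut lid (75 mm up). The hinge axis runs along the box's y.
- lid_handle (a point): Grip point of the lid's dark wooden knob: on the lid's upper face, 100 mm from the hinge line towards the lid's free edge, 35 mm out from the face (knob end about 40 mm out). With the lid up the knob points away from the robot.
- shampoo: Bystander: green bottle with a white cap, diameter 60 mm, 150 mm tall, standing loose. Origin: centre of its underside.
- cream_jar: Bystander: low amber jar with a black cap, diameter 70 mm, 50 mm tall, standing loose. Origin: centre of its underside.
- nail_brush: Bystander: nail brush 110 mm long (its y), 50 mm wide, 65 mm tall with its bow handle, lying loose beyond the work. Origin: centre of its underside.
- ball0: One of six equal cream-coloured bath balls, hard and smooth, 24 mm in diameter, 10 g, starting inside the tumbler in three layers of two. Origin: its centre.
- ball1: One of six equal cream-coloured bath balls, hard and smooth, 24 mm in diameter, 10 g, starting inside the tumbler in three layers of two. Origin: its centre.
- ball2: One of six equal cream-coloured bath balls, hard and smooth, 24 mm in diameter, 10 g, starting inside the tumbler in three layers of two. Origin: its centre.
- ball3: One of six equal cream-coloured bath balls, hard and smooth, 24 mm in diameter, 10 g, starting inside the tumbler in three layers of two. Origin: its centre.
- ball4: One of six equal cream-coloured bath balls, hard and smooth, 24 mm in diameter, 10 g, starting inside the tumbler in three layers of two. Origin: its centre.
- ball5: One of six equal cream-coloured bath balls, hard and smooth, 24 mm in diameter, 10 g, starting inside the tumbler in three layers of two. Origin: its centre.

How it is judged:
By the outcome, as a careful person would: the job done as asked, in the order asked, and still so for the second after the job is handed in, with the robot touching nothing.
It also fails if it takes over 72 s, if anything falls off the work surface, if the arm or the gripper's body presses on something with over 40 N, if the wrist force passes 120 N, or if a joint passes its speed limit or range.

## Working session

There is one attempt and no reset: what is moved stays moved. The work goes in short steps, Python scripts to look and compute and a shell command to move; the robot and the scene stay as the last step left them, time stands still between calls to the robot, and variables do not carry over. Pictures are saved under pics/ and viewed, about 8 in all and at most 12, crops included, and the job is handed in when it is done.

```bash
mkdir -p pics
python3 - <<'E'
from workcell import readout, viewer
import cv2
for n in("scene","top"):
    cv2.imwrite(f"pics/{n}0.png",viewer.camera(n)[:,:,::-1]); print(viewer.calibration(n))
print(readout.get_obs())
E
```

```text
{'fx': 400.26432222807375, 'fy': 400.26432222807375, 'cx': 282.22909914347065, 'cy': 207.0018406446527, 'D': array([-0.08922527,  0.        ,  0.        ,  0.        ,  0.        ]), 'eye': array([1.17271142, 0.18468456, 0.87706715]), 'rotation': array([ 0.58491287,  0.73312496, -0.2755571 , -0.21088626])}
{'fx': 512.9510871546796, 'fy': 512.9510871546796, 'cx': 275.97219917728773, 'cy': 210.21956842047274, 'D': array([-0.05114543,  0.        ,  0.        ,  0.        ,  0.        ]), 'eye': array([0.34484494, 0.01481668, 1.50930921]), 'rotation': array([ 0.71045337, -0.70098247,  0.04708236, -0.04077792])}
{'clock': 0.1, 'joint_pos': array([-1.11400112e+00,  2.41353841e-01,  3.86664086e-03,  1.33519878e+00,
        3.47918763e-05,  1.57078958e+00]), 'joint_vel': array([-0.0011497 , -0.00095895,  0.00300646,  0.00167606, -0.00019211,
        0.00132259]), 'tau': array([-5.90496074e-04, -3.73138118e+01,  2.53009772e+01,  1.08145463e-02,
       -4.33527339e-05,  4.52617826e-06]), 'eef_pos': array([ 0.22031247, -0.4482557 ,  0.24749679]), 'tool_rot': array([ 9.74029261e-01,  2.26420198e-01, -1.96977396e-04, -9.24228613e-04]), 'ft_force': array([ 0.0600675 ,  0.37280245, -0.43029018]), 'ft_torque': array([0.05531892, 0.00473263, 0.02772978]), 'grip_width': 0.08535832333034876}
```

View pics/scene0.png

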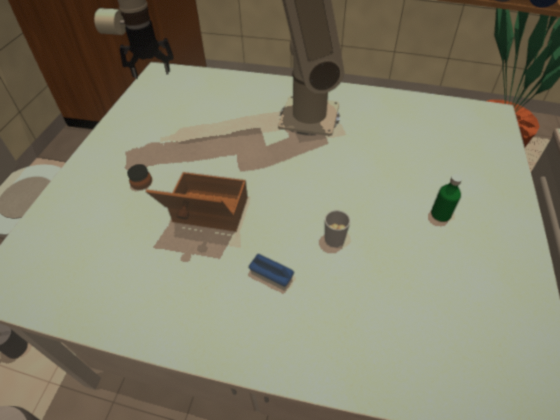

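View pics/top0.png

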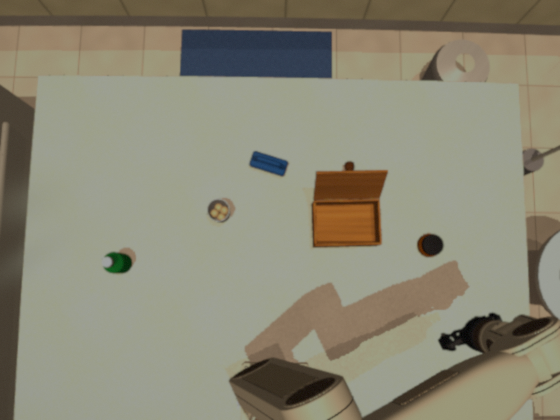

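The top view shows the tumbler near (219,211), the box's rim at about (312-381, 200-247), the lid leaning back with its knob at (349,166), the brush at (269,163), the jar at (430,245) and the bottle at (118,262). I'll enlarge it next.

```bash
cat > h.py <<'E'
import numpy as np, cv2
from scipy.spatial.transform import Rotation as R
from workcell import viewer, readout
def cal(n):
    c=viewer.calibration(n);K=np.array([[c['fx'],0,c['cx']],[0,c['fy'],c['cy']],[0,0,1]])
    return K,c['D'],c['eye'],R.from_quat(c['rotation']).as_matrix()
def px(n,u,v,z):
    K,D,e,M=cal(n);p=cv2.undistortPoints(np.array([[[u,v]]],float),K,D)[0,0]
    d=M@np.array([p[0],p[1],1]);return e+d*(z-e[2])/d[2]
def proj(n,P):
    K,D,e,M=cal(n);q=(np.atleast_2d(P)-e)@M
    return cv2.projectPoints(q,np.zeros(3),np.zeros(3),K,D)[0][:,0]
def snap(n,f,box=None,s=1):
    im=viewer.camera(n)[:,:,::-1]
    if box: im=im[box[1]:box[3],box[0]:box[2]]
    cv2.imwrite('pics/'+f,cv2.resize(im,None,fx=s,fy=s,interpolation=cv2.INTER_CUBIC))
E
python3 - <<'E'
import cv2
from h import *
im=cv2.imread('pics/top0.png')[140:260,195:395];cv2.imwrite('pics/c1.png',cv2.resize(im,None,fx=4,fy=4,interpolation=cv2.INTER_CUBIC))
for k,a in dict(rim=(219,211,.085),knob=(349,166,.16),jar=(430,245,.05),brush=(269,163,.05),sh=(108,262,.15),
 b1=(312,247,.075),b2=(381,245,.075),b3=(381,200,.075),b4=(312,202,.075)).items(): print(k,px('top',*a).round(3))
E
```

```text
rim [0.519 0.163 0.085]
knob [ 0.636 -0.191  0.16 ]
jar [ 0.433 -0.44   0.05 ]
brush [0.665 0.025 0.05 ]
sh [0.371 0.446 0.15 ]
b1 [ 0.422 -0.099  0.075]
b2 [ 0.43  -0.293  0.075]
b3 [ 0.558 -0.294  0.075]
b4 [ 0.549 -0.098  0.075]
```

View pics/c1.png

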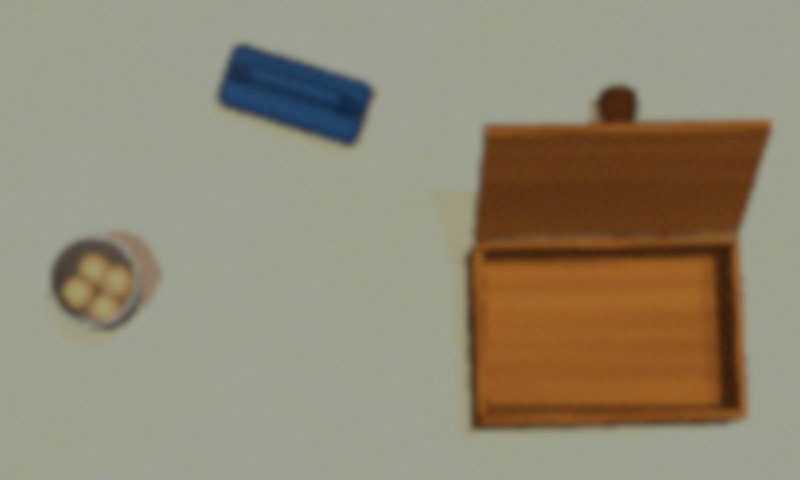

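The crop puts the rim centre at crop (97,282), which is full-frame (219.2,210.5). The box rim corners are at crop (475,427), (744,416), (737,238) and (474,248). The lid tip edge is at about crop y 124 and the knob at (617,103). Next I'll fit the box yaw and lid angle, and do a small test of the wrist roll.

```bash
cat >> h.py <<'E'
def go(p,head,pitch,sx,roll=0,q=None):
    "target TCP p, heading, pitch below horizontal; sx=+1: tool x up, -1: tool x down; roll about tool z. prints shift now in tool axes, shift after turn, rotvec"
    o=readout.get_obs();A=R.from_quat(o['tool_rot'])
    d=np.array([np.cos(pitch)*np.cos(head),np.cos(pitch)*np.sin(head),-np.sin(pitch)])
    u=np.array([np.sin(pitch)*np.cos(head),np.sin(pitch)*np.sin(head),np.cos(pitch)])*sx
    B=R.from_matrix(np.c_[u,np.cross(d,u),d])*R.from_rotvec([0,0,roll])
    rv=(A.inv()*B).as_rotvec();D=np.array(p)-o['eef_pos']
    print('t',o['clock'],'pos',o['eef_pos'].round(4),'j',o['joint_pos'].round(2),'w',round(o['grip_width'],4))
    print('shift first',A.inv().apply(D).round(4),'turn',rv.round(3),'ang',np.linalg.norm(rv).round(3),'shift after turn',B.inv().apply(D).round(4))
E
python3 - <<'E'
from h import *
from scipy.optimize import minimize,brentq
f=lambda u,v:(195+u/4-.4,140+v/4-.4)
C=np.array([px('top',*f(*c),.075) for c in[(475,427),(744,416),(737,238),(474,248)]]);print(C.round(3),C.mean(0).round(3))
yaw=np.arctan2(*( -(C[0]-C[1])[0],(C[0]-C[1])[1]));print('yaw',yaw, C.mean(0))
x=np.array([np.cos(yaw),np.sin(yaw),0]);b=C.mean(0)*[1,1,0];h=b+.065*x+[0,0,.075]
for a in np.arange(1.5,2.31,.1):
    e=h-x*np.cos(a)*.13+[0,0,.13*np.sin(a)]; n=x*np.sin(a)+np.array([0,0,np.cos(a)])
    k=h+.1*(-x*np.cos(a)+[0,0,np.sin(a)])+.043*n
    print(a.round(1),'tip',proj('top',e)[0],'knob',proj('top',k)[0],e.round(3))
E
python3 -m crank '0 0 0 0 0 -0.1 -1'
python3 - <<'E'
from h import *
for s in(1,-1): go([.38,.12,.2],.303,.5,s)
E
```

```text
[[ 0.424 -0.103  0.075]
 [ 0.434 -0.292  0.075]
 [ 0.56  -0.288  0.075]
 [ 0.55  -0.101  0.075]] [ 0.492 -0.196  0.075]
yaw 0.05310087080783152 [ 0.4919983  -0.19606251  0.075     ]
1.5 tip [352.6652112  195.99291988] knob [350.04978702 180.70058153] [ 0.548 -0.193  0.205]
1.6 tip [352.38425107 191.00506612] knob [349.59048947 177.23861808] [ 0.561 -0.192  0.205]
1.7 tip [352.02535196 186.12785192] knob [349.0887114  174.04488397] [ 0.574 -0.192  0.204]
1.8 tip [351.59364188 181.42321058] knob [348.55105669 171.15357074] [ 0.586 -0.191  0.202]
1.9 tip [351.09533435 176.94951685] knob [347.98443865 168.59378874] [ 0.599 -0.19   0.198]
2.0 tip [350.53756631 172.7604728 ] knob [347.3959419 166.3893219] [ 0.611 -0.19   0.193]
2.1 tip [349.92821565 168.9041809 ] knob [346.79269106 164.55853032] [ 0.622 -0.189  0.187]
2.2 tip [349.27570702 165.42243109] knob [346.18173032 163.11438865] [ 0.633 -0.189  0.18 ]
2.3 tip [348.58881515 162.35021474] knob [345.56991682 162.06464323] [ 0.643 -0.188  0.172]
clock: 0.18
eef_pos: [0.2202, -0.448, 0.247]
tool_rot: [0.961, 0.276, -0.0, -0.001]
ft_force: [0.2, -0.5, -0.0]
grip_width: 0.0856
t 0.1833 pos [ 0.2202 -0.448   0.247 ] j [-1.11  0.24  0.    1.34 -0.    1.47] w 0.0856
shift first [ 0.4365 -0.3969  0.0483] turn [-0.139  1.065  0.229] ang 1.098 shift after turn [ 0.1131 -0.4944  0.3052]
t 0.1833 pos [ 0.2202 -0.448   0.247 ] j [-1.11  0.24  0.    1.34 -0.    1.47] w 0.0856
shift first [ 0.4365 -0.3969  0.0483] turn [-1.488 -0.195 -2.509] ang 2.924 shift after turn [-0.1131  0.4944  0.3052]
```

The lid angle comes out at about 2.05 rad and the box centre at (0.492,-0.196) with yaw 0.05. A positive turn about tool z raises j6. I'll translate first, then turn.

```bash
python3 -m crank '.03 -.027 0 0 0 0 -1;.03 -.027 0 0 0 0 -1;.03 -.027 0 0 0 0 -1;.03 -.027 0 0 0 0 -1;.03 -.027 0 0 0 0 -1;.03 -.027 0 0 0 0 -1;.03 -.027 0 0 0 0 -1;.03 -.027 0 0 0 0 -1;.03 -.027 0 0 0 0 -1;.03 -.027 0 0 0 0 -1;.03 -.027 0 0 0 0 -1;.03 -.027 0 0 0 0 -1;.03 -.027 0 0 0 0 -1;.03 -.027 0 0 0 0 -1;0 0 0 0 0 -.12 -1;0 0 0 0 0 -.12 -1;0 0 0 0 0 -.12 -1;0 0 0 0 0 -.12 -1;0 0 0 0 0 -.12 -1;0 0 0 0 0 -.12 -1'
python3 -m crank '0 0 0 0 0 -.12 -1;0 0 0 0 0 -.12 -1;0 0 0 0 0 -.12 -1;0 0 0 0 0 -.12 -1;0 0 0 0 0 -.12 -1;0 0 0 0 0 -.12 -1;0 0 0 0 0 -.12 -1;0 0 0 0 0 -.12 -1;0 0 0 0 0 -.12 -1;0 0 0 0 0 -.12 -1;0 0 0 0 0 -.12 -1;0 0 0 0 0 -.12 -1;0 0 0 0 0 -.12 -1;0 0 0 0 0 -.12 -1;0 0 0 0 0 -.12 -1;0 0 0 0 0 -.12 -1;0 0 0 0 0 -.12 -1'
python3 - <<'E'
from h import *
go([.40,.127,.12],.303,.5,-1)
E
```

```text
clock: 1.85
eef_pos: [0.3756, 0.1189, 0.2403]
tool_rot: [0.797, 0.603, -0.001, -0.005]
ft_force: [-1.1, 0.1, -0.1]
grip_width: 0.0851
clock: 3.27
eef_pos: [0.3691, 0.1173, 0.2333]
tool_rot: [-0.139, 0.99, 0.003, -0.013]
ft_force: [-1.0, -0.8, -0.3]
grip_width: 0.0854
t 3.2667 pos [0.3691 0.1173 0.2333] j [ 0.3   0.04 -0.27  1.28  0.01  0.02] w 0.0854
shift first [-3.520e-02 -1.000e-04  1.124e-01] turn [-0.005 -1.096 -0.027] ang 1.096 shift after turn [0.0839 0.     0.0827]
```

```bash
python3 -m crank '0 0 0 0 -.12 0 -1;0 0 0 0 -.12 0 -1;0 0 0 0 -.12 0 -1;0 0 0 0 -.12 0 -1;0 0 0 0 -.12 0 -1;0 0 0 0 -.12 0 -1;0 0 0 0 -.12 0 -1;0 0 0 0 -.12 0 -1;0 0 0 0 -.12 0 -1;0 0 0 0 0 0 -1'
python3 - <<'E'
from h import *
go([.40,.127,.12],.303,.5,-1)
E
```

```text
clock: 4.1
eef_pos: [0.3885, 0.1246, 0.283]
tool_rot: [-0.118, 0.856, 0.074, 0.499]
ft_force: [0.1, 0.7, 0.4]
grip_width: 0.0854
t 4.1 pos [0.3885 0.1246 0.283 ] j [ 0.35 -0.61 -1.08  0.04 -0.06  0.04] w 0.0854
shift first [ 0.1361 -0.0023  0.0904] turn [-0.016 -0.014 -0.019] ang 0.028 shift after turn [ 0.1374 -0.0012  0.0884]
```

```bash
cat >> h.py <<'E'
def fk(j,p):
    L1,L2,H,T,r0=p; f=j[1]-j[2]; a=f+j[3]
    return np.array([r0+L1*np.sin(j[1])+L2*np.cos(f)+T*np.cos(a),H+L1*np.cos(j[1])-L2*np.sin(f)-T*np.sin(a)])
E
python3 - <<'E'
from h import *
from scipy.optimize import least_squares
J=[[0,.2414,.0039,1.3352],[0,.04,-.27,1.28],[0,*readout.get_obs()['joint_pos'][1:4]]]
Y=[(.4995,.2475),(.3873,.2333),(.408,.283)]
s=least_squares(lambda p:np.r_[np.concatenate([fk(j,p)-y for j,y in zip(J,Y)]),.001*(p[4])],[.35,.3,.15,.2,0]);p=s.x;print(p.round(3),s.fun.round(4))
for r in(.4,.42,.45,.5,.55):
  for z in(.05,.12,.2):
    for a in(.3,.5,.8):
      q=least_squares(lambda x:np.r_[fk([0,x[0],x[1],a-x[0]+x[1]],p)-[r,z]],[.3,.0]);x=q.x
      ok=q.cost<1e-6 and -1.09<x[1]<1.28 and -1.05<x[0]<1.87
      f=x[0]-x[1];print(r,z,a,ok,x.round(2),'wrist z',(z+p[3]*np.sin(a)).round(3),end=' | ')
    print()
E
```

```text
[ 0.492  0.396  0.252  0.389 -0.002] [ 0.0001 -0.0002 -0.0001  0.0003  0.0001 -0.0001 -0.    ]
0.4 0.05 0.3 False [ 2.8  -1.57] wrist z 0.165 | 0.4 0.05 0.5 False [ 1.82 -1.57] wrist z 0.236 | 0.4 0.05 0.8 False [ 0.28 -1.3 ] wrist z 0.329 | 
0.4 0.12 0.3 False [ 2.08 -1.57] wrist z 0.235 | 0.4 0.12 0.5 False [ 0.84 -1.57] wrist z 0.306 | 0.4 0.12 0.8 False [-0.15 -1.18] wrist z 0.399 | 
0.4 0.2 0.3 False [ 0.45 -1.57] wrist z 0.315 | 0.4 0.2 0.5 False [-0.32 -1.32] wrist z 0.386 | 0.4 0.2 0.8 True [-0.41 -1.01] wrist z 0.479 | 
0.42 0.05 0.3 False [ 2.9  -1.64] wrist z 0.165 | 0.42 0.05 0.5 False [ 1.76 -1.57] wrist z 0.236 | 0.42 0.05 0.8 False [ 0.28 -1.25] wrist z 0.329 | 
0.42 0.12 0.3 False [ 1.9  -1.57] wrist z 0.235 | 0.42 0.12 0.5 False [ 0.8  -1.53] wrist z 0.306 | 0.42 0.12 0.8 False [-0.1  -1.14] wrist z 0.399 | 
0.42 0.2 0.3 False [ 0.68 -1.57] wrist z 0.315 | 0.42 0.2 0.5 False [-0.24 -1.29] wrist z 0.386 | 0.42 0.2 0.8 True [-0.35 -0.98] wrist z 0.479 | 
0.45 0.05 0.3 False [ 1.83 -1.41] wrist z 0.165 | 0.45 0.05 0.5 False [ 2.2 -1.7] wrist z 0.236 | 0.45 0.05 0.8 Fals
[... 512 characters left out ...]
ist z 0.235 | 0.5 0.12 0.5 False [ 0.42 -1.25] wrist z 0.306 | 0.5 0.12 0.8 True [ 0.07 -0.98] wrist z 0.399 | 
0.5 0.2 0.3 False [ 0.39 -1.32] wrist z 0.315 | 0.5 0.2 0.5 False [-0.02 -1.14] wrist z 0.386 | 0.5 0.2 0.8 True [-0.14 -0.85] wrist z 0.479 | 
0.55 0.05 0.3 False [ 1.14 -1.17] wrist z 0.165 | 0.55 0.05 0.5 False [ 0.75 -1.14] wrist z 0.236 | 0.55 0.05 0.8 True [ 0.37 -0.94] wrist z 0.329 | 
0.55 0.12 0.3 False [ 0.81 -1.22] wrist z 0.235 | 0.55 0.12 0.5 False [ 0.41 -1.12] wrist z 0.306 | 0.55 0.12 0.8 True [ 0.16 -0.87] wrist z 0.399 | 
0.55 0.2 0.3 False [ 0.37 -1.19] wrist z 0.315 | 0.55 0.2 0.5 True [ 0.08 -1.04] wrist z 0.386 | 0.55 0.2 0.8 True [-0.03 -0.76] wrist z 0.479 |
```

The FK fit is exact (tool length 0.389 m), and it shows j3 limiting a radial grasp at a flat pitch. I'll yaw the tool about 0.6 rad off radial so the wrist sits farther out.

```bash
python3 -m crank '0 0 0 -.088 0 -.048 -1;0 0 0 -.088 0 -.048 -1;0 0 0 -.088 0 -.048 -1;0 0 0 -.088 0 -.048 -1;0 0 0 -.088 0 -.048 -1;0 0 0 -.088 0 -.048 -1'
python3 - <<'E'
from h import *
go([.448,.071,.114],.9,.5,-1)
E
```

```text
clock: 4.6
eef_pos: [0.3792, 0.1332, 0.279]
tool_rot: [-0.361, 0.783, 0.223, 0.455]
ft_force: [0.9, -0.2, -1.0]
grip_width: 0.0854
t 4.6 pos [0.3792 0.1332 0.279 ] j [-0.27 -0.34 -0.91  0.37  0.93 -0.81] w 0.0854
shift first [ 0.1441 -0.0961  0.0761] turn [-0.011 -0.008 -0.03 ] ang 0.033 shift after turn [ 0.1476 -0.0926  0.0739]
```

```bash
python3 -m crank '.029 -.019 .015 -.002 -.002 -.006 -1;.029 -.019 .015 -.002 -.002 -.006 -1;.029 -.019 .015 -.002 -.002 -.006 -1;.029 -.019 .015 -.002 -.002 -.006 -1;.029 -.019 .015 -.002 -.002 -.006 -1;0 0 0 0 0 0 -1'
python3 - <<'E'
from h import *
go([.524,.167,.047],.9,.5,-1)
snap('top','t1.png',(150,100,410,290),3)
snap('scene','s1.png',(200,120,440,300),3)
E
```

```text
clock: 5.1
eef_pos: [0.45, 0.0648, 0.1008]
tool_rot: [-0.366, 0.779, 0.229, 0.454]
ft_force: [-1.8, 0.2, -1.3]
grip_width: 0.0857
t 5.1 pos [0.45   0.0648 0.1008] j [-0.42  0.34 -0.94 -0.12  1.02 -1.07] w 0.0857
shift first [-0.0138  0.0051  0.1364] turn [ 0.006 -0.005 -0.025] ang 0.026 shift after turn [-0.0133  0.0056  0.1364]
```

View pics/s1.png

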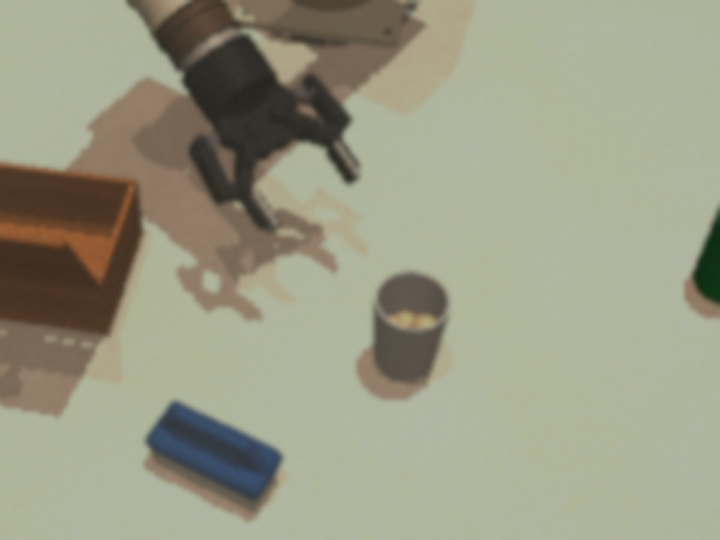

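The open jaws point at the tumbler. The fingertips are at crop (265,225) and (350,180), and the rim centre at crop (411,298), which is full-frame (336.7,219). I'll cross-check that position from this camera and then approach.

```bash
python3 - <<'E'
from h import *
print(px('scene',200+411/3-.3,120+302/3-.3,.085),px('top',219,210.2,.085), px('scene',200+407/3,120+380/3,0))
E
python3 -m crank '-.0035 .0013 .015 0 0 -.006 -1;-.0035 .0013 .015 0 0 -.006 -1;-.0035 .0013 .015 0 0 -.006 -1;-.0035 .0013 .015 0 0 -.006 -1;0 0 .005 0 0 0 -1;0 0 0 0 0 0 -1'
python3 - <<'E'
from h import *
go([.524,.167,.047],.9,.5,-1)
E
```

```text
[0.52743306 0.16536598 0.085     ] [0.52075851 0.16259015 0.085     ] [5.47768052e-01 1.73300105e-01 1.11022302e-16]
clock: 5.7
eef_pos: [0.487, 0.1239, 0.1092]
tool_rot: [-0.383, 0.765, 0.216, 0.471]
ft_force: [-0.5, -0.2, -0.6]
grip_width: 0.0854
t 5.7 pos [0.487  0.1239 0.1092] j [-0.22  0.37 -0.98 -0.49  0.92 -0.79] w 0.0854
shift first [ 0.0289 -0.0009  0.0791] turn [-0.006  0.019  0.032] ang 0.037 shift after turn [ 0.0273 -0.0022  0.0796]
```

```bash
python3 -m crank '.0075 0 .013 -.002 .005 .008 -1;.0075 0 .013 -.002 .005 .008 -1;.0075 0 .013 -.002 .005 .008 -1;.0075 0 .013 0 .005 .008 -1;0 0 0 0 0 0 -1'
python3 - <<'E'
from h import *
go([.525,.168,.047],.9,.5,-1)
E
```

```text
clock: 6.12
eef_pos: [0.5108, 0.1508, 0.0781]
tool_rot: [-0.38, 0.767, 0.216, 0.471]
ft_force: [-0.0, 0.7, -0.8]
grip_width: 0.0855
t 6.1167 pos [0.5108 0.1508 0.0781] j [-0.13  0.51 -0.97 -0.7   0.86 -0.68] w 0.0855
shift first [0.0172 0.0003 0.0342] turn [-0.009  0.018  0.026] ang 0.033 shift after turn [ 0.0166 -0.0004  0.0345]
```

```bash
python3 -m crank '.007 0 .012 -.003 .006 .008 -1;.007 0 .012 -.003 .006 .008 -1;.006 0 .011 -.003 .006 .008 -1;0 0 0 0 0 0 -1'
python3 - <<'E'
from h import *
go([.525,.168,.047],.9,.5,-1)
E
```

```text
clock: 6.45
eef_pos: [0.5266, 0.1678, 0.0556]
tool_rot: [-0.377, 0.77, 0.219, 0.466]
ft_force: [-0.2, 0.1, -0.1]
grip_width: 0.0851
t 6.45 pos [0.5266 0.1678 0.0556] j [-0.08  0.59 -0.95 -0.77  0.82 -0.62] w 0.0851
shift first [0.008  0.0015 0.0033] turn [-0.005  0.01   0.014] ang 0.018 shift after turn [0.008  0.0014 0.0034]
```

```bash
python3 -m crank '.007 .001 .002 -.005 .01 .01 -1;0 0 0 0 0 0 -1;0 0 0 0 0 0 1;0 0 0 0 0 0 1;0 0 0 0 0 0 1;0 0 0 0 0 0 1;0 0 0 0 0 0 1;0 0 0 0 0 0 1;0 0 0 0 0 0 1;0 0 0 0 0 0 1'
python3 - <<'E'
from h import *
go([.525,.168,.047],.9,.5,-1);print(readout.get_obs()['ft_force'],readout.get_obs()['ft_torque'])
snap('top','t2.png',(190,150,290,250),6)
E
```

```text
clock: 7.28
eef_pos: [0.5245, 0.1661, 0.0528]
tool_rot: [-0.376, 0.773, 0.22, 0.461]
ft_force: [-0.2, 0.2, 0.6]
grip_width: 0.06
t 7.2833 pos [0.5245 0.1661 0.0528] j [-0.08  0.59 -0.94 -0.76  0.82 -0.63] w 0.06
shift first [0.0043 0.0008 0.0043] turn [-0.001  0.003  0.007] ang 0.007 shift after turn [0.0043 0.0008 0.0043]
[-0.20148914  0.1700489   0.64536179] [-0.57388925  0.51725663 -0.00373564]
```

View pics/t2.png

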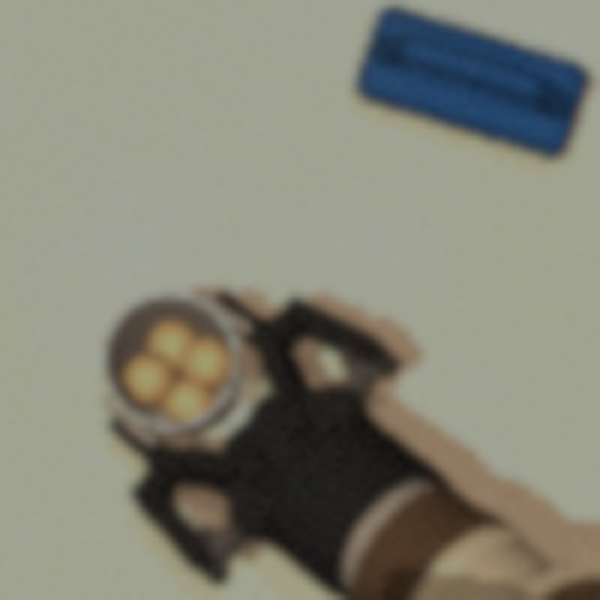

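The view shows the tumbler upright between both pads, with rim centre at crop (175,365). The four visible balls are inside and the grip width is 60 mm. Now I'll lift.

```bash
python3 -m crank '-.01 0 -.005 0 0 0 1;-.02 0 -.011 0 0 0 1;-.026 0 -.014 0 0 0 1;-.026 0 -.014 0 0 0 1;-.026 0 -.014 0 0 0 1;-.026 0 -.014 0 0 0 1;-.02 0 -.01 0 0 0 1;0 0 0 0 0 0 1'
python3 - <<'E'
from h import *
for hd in(.5,.7,.9):go([.46,-.14,.22],hd,.5,-1)
print(readout.get_obs()['ft_force'])
E
```

```text
clock: 8.0
eef_pos: [0.5204, 0.1667, 0.2237]
tool_rot: [-0.371, 0.781, 0.222, 0.45]
ft_force: [0.8, 0.6, -1.7]
grip_width: 0.0601
t 8.0 pos [0.5204 0.1667 0.2237] j [-0.08  0.08 -0.79 -0.07  0.81 -0.62] w 0.0601
shift first [ 0.1389 -0.1449 -0.2396] turn [ 0.35  -0.021  0.181] ang 0.395 shift after turn [ 0.0991 -0.2402 -0.1738]
t 8.0 pos [0.5204 0.1667 0.2237] j [-0.08  0.08 -0.79 -0.07  0.81 -0.62] w 0.0601
shift first [ 0.1389 -0.1449 -0.2396] turn [ 0.176 -0.02   0.084] ang 0.196 shift after turn [ 0.1201 -0.1956 -0.2122]
t 8.0 pos [0.5204 0.1667 0.2237] j [-0.08  0.08 -0.79 -0.07  0.81 -0.62] w 0.0601
shift first [ 0.1389 -0.1449 -0.2396] turn [ 0.001 -0.019 -0.014] ang 0.023 shift after turn [ 0.1364 -0.1433 -0.242 ]
[ 0.76679118  0.56075101 -1.66934609]
```

```bash
python3 -m crank '0 0 0 .07 -.005 .036 1;0 0 0 .07 -.005 .036 1;0 0 0 .07 -.005 .036 1;0 0 0 .07 -.005 .036 1;0 0 0 .07 0 .036 1;0 0 0 0 0 0 1'
python3 - <<'E'
from h import *
go([.505,-.14,.19],.5,.5,-1)
E
```

```text
clock: 8.5
eef_pos: [0.5158, 0.1618, 0.2148]
tool_rot: [-0.202, 0.84, 0.12, 0.49]
ft_force: [-0.6, 1.4, -2.9]
grip_width: 0.0604
t 8.5 pos [0.5158 0.1618 0.2148] j [ 0.16 -0.01 -1.02 -0.47  0.27 -0.15] w 0.0604
shift first [ 0.093  -0.2638 -0.1166] turn [-0.021 -0.014 -0.016] ang 0.03 shift after turn [ 0.0956 -0.2597 -0.1234]
```

```bash
python3 -m crank '.005 -.015 -.006 0 0 0 1;.009 -.026 -.012 -.002 -.001 -.002 1;.009 -.026 -.012 -.002 -.001 -.002 1;.009 -.026 -.012 -.002 -.001 -.002 1;.009 -.026 -.012 -.002 -.001 -.002 1;.009 -.026 -.012 -.002 -.001 -.002 1;.009 -.026 -.012 -.002 -.001 -.002 1;.009 -.026 -.012 -.002 -.001 -.002 1;.009 -.026 -.012 -.002 -.001 -.002 1;.007 -.02 -.009 0 0 0 1;.005 -.013 -.006 0 0 0 1;0 0 0 0 0 0 1'
python3 - <<'E'
from h import *
go([.505,-.14,.18],.5,.5,-1)
E
```

```text
clock: 9.5
eef_pos: [0.4996, -0.1453, 0.1771]
tool_rot: [-0.217, 0.836, 0.135, 0.486]
ft_force: [1.1, -0.2, -2.5]
grip_width: 0.0606
t 9.5 pos [ 0.4996 -0.1453  0.1771] j [-0.76  0.23 -0.72  0.16  0.99 -1.02] w 0.0606
shift first [-0.0061  0.002   0.0049] turn [ 0.021 -0.014 -0.005] ang 0.026 shift after turn [-0.0061  0.0021  0.005 ]
```

```bash
python3 -m crank '0 0 0 0 0 .06 1;0 0 0 0 0 .1 1;0 0 0 0 0 .1 1;0 0 0 0 0 .1 1;0 0 0 0 0 .1 1;0 0 0 0 0 .1 1;0 0 0 0 0 .1 1;0 0 0 0 0 .1 1;0 0 0 0 0 .1 1;0 0 0 0 0 .1 1;0 0 0 0 0 .1 1;0 0 0 0 0 .1 1;0 0 0 0 0 .06 1;0 0 0 0 0 0 1'
python3 - <<'E'
from h import *
go([.505,-.14,.18],.5,.5,-1,1.25)
snap('scene','s2.png',(120,140,320,290),3.5)
E
```

```text
clock: 10.67
eef_pos: [0.4916, -0.1395, 0.164]
tool_rot: [0.33, 0.797, 0.407, 0.302]
ft_force: [-0.1, 0.5, -2.5]
grip_width: 0.0607
t 10.6667 pos [ 0.4916 -0.1395  0.164 ] j [-0.77  0.25 -0.74  0.15  1.    0.26] w 0.0607
shift first [-0.0119  0.0171  0.002 ] turn [ 0.001 -0.037 -0.055] ang 0.066 shift after turn [-0.0127  0.0164  0.0024]
```

View pics/s2.png

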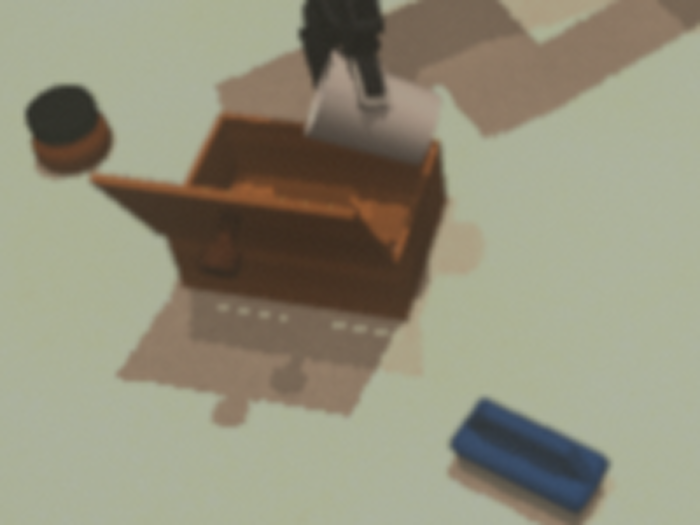

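The tumbler is held over the box with its mouth at crop (310,130), pointing along -y, and no balls are out yet. I'll correct the sag and continue rolling more slowly.

```bash
python3 -m crank '-.006 .009 .002 0 -.018 .03 1;-.006 .008 .002 0 -.018 .06 1;0 0 0 0 0 .07 1;0 .001 0 0 0 .07 1;0 .001 0 0 0 .07 1;0 .001 0 0 0 .07 1;0 .001 0 0 0 .07 1;0 .001 0 0 0 .07 1;0 .001 0 0 0 .07 1;0 .001 0 0 0 .07 1;0 .001 0 0 0 .07 1;0 .001 0 0 0 .07 1;0 .001 0 0 0 .07 1;0 .001 0 0 0 .07 1;0 0 0 0 0 .07 1;0 0 0 0 0 .07 1;0 0 0 0 0 .07 1;0 0 0 0 0 0 1;0 0 0 0 0 0 1;0 0 0 0 0 0 1'
python3 - <<'E'
from h import *
go([.505,-.14,.18],.5,.5,-1,2.6)
print(readout.get_obs()['ft_force'])
snap('top','t3.png',(280,150,420,270),5)
E
```

```text
clock: 12.38
eef_pos: [0.507, -0.1304, 0.1813]
tool_rot: [0.714, 0.478, 0.511, 0.037]
ft_force: [-0.3, 0.1, -1.6]
grip_width: 0.0601
t 12.3833 pos [ 0.507  -0.1304  0.1813] j [-0.73  0.21 -0.75  0.07  0.98  1.53] w 0.0601
shift first [-0.0079  0.0032 -0.0051] turn [-0.011 -0.013  0.129] ang 0.131 shift after turn [-0.0075  0.0042 -0.005 ]
[-0.29837389  0.1258989  -1.59570863]
```

View pics/t3.png

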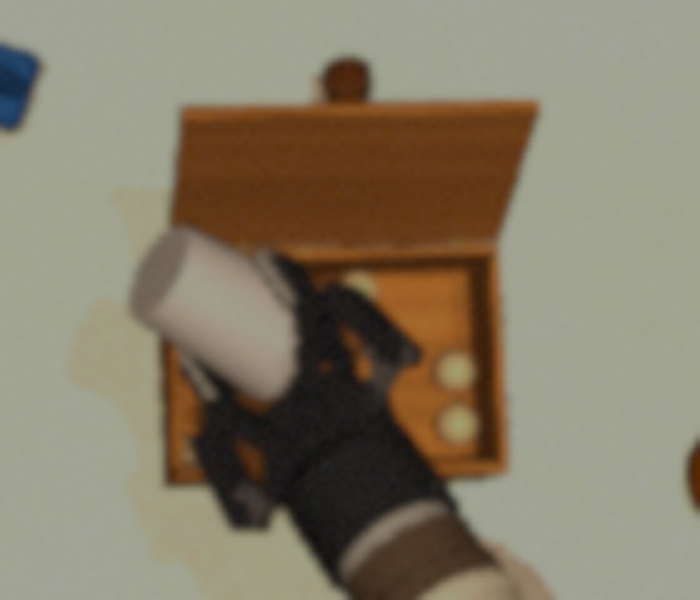

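The tumbler is inverted. Balls are visible in the box at crop (365,285), (455,370), (458,425) and probably (190,450), with the rest hidden under the gripper. The force (-1.6 N) fits an empty tumbler. I'll tilt a little more to be sure, then lift while unrolling.

```bash
python3 -m crank '0 0 0 0 0 .1 1;0 0 0 0 0 .1 1;0 0 0 0 0 .1 1;0 0 0 0 0 .08 1;0 0 0 0 0 .05 1;0 0 0 0 0 -.05 1;0 0 0 0 0 .05 1;0 0 0 0 0 0 1;0 0 0 0 0 0 1'
python3 - <<'E'
from h import *
go([.505,-.14,.20],.5,.5,-1,2.9)
print(readout.get_obs()['ft_force'])
E
```

```text
clock: 13.18
eef_pos: [0.5067, -0.1297, 0.1811]
tool_rot: [0.8, 0.312, 0.507, -0.076]
ft_force: [-0.8, 0.1, -2.4]
grip_width: 0.0599
t 13.1833 pos [ 0.5067 -0.1297  0.1811] j [-0.73  0.21 -0.76  0.07  0.99  1.97] w 0.0599
shift first [ 0.0114  0.0109 -0.0148] turn [-0.016 -0.009 -0.009] ang 0.021 shift after turn [ 0.0111  0.0112 -0.0147]
[-0.77661333  0.12376521 -2.4338878 ]
```

```bash
python3 -m crank '.012 .005 -.014 0 0 0 1;.012 .005 -.014 0 0 -.08 1;0 0 0 0 0 -.115 1;0 0 0 0 0 -.115 1;0 0 0 0 0 -.115 1;0 0 0 0 0 -.115 1;0 0 0 0 0 -.115 1;0 0 0 0 0 -.115 1;0 0 0 0 0 -.115 1;0 0 0 0 0 -.115 1;0 0 0 0 0 -.115 1;0 0 0 0 0 -.115 1;0 0 0 0 0 -.115 1;0 0 0 0 0 -.115 1;0 0 0 0 0 -.115 1;0 0 0 0 0 -.115 1;0 0 0 0 0 -.115 1;0 0 0 0 0 -.115 1;0 0 0 0 0 -.115 1;0 0 0 0 0 -.115 1'
python3 -m crank '0 0 0 0 0 -.115 1;0 0 0 0 0 -.115 1;0 0 0 0 0 -.115 1;0 0 0 0 0 -.115 1;0 0 0 0 0 -.115 1;0 0 0 0 0 -.08 1;0 0 0 0 0 0 1'
python3 - <<'E'
from h import *
go([.505,.16,.2],.5,.5,-1)
snap('top','t4.png',(190,150,400,270),3.8)
E
```

```text
clock: 14.85
eef_pos: [0.4968, -0.1394, 0.2185]
tool_rot: [0.045, 0.857, 0.278, 0.431]
ft_force: [-0.3, 0.5, -1.7]
grip_width: 0.0603
clock: 15.43
eef_pos: [0.4965, -0.1389, 0.2183]
tool_rot: [-0.253, 0.82, 0.113, 0.5]
ft_force: [-0.5, 0.3, -2.0]
grip_width: 0.0605
t 15.4333 pos [ 0.4965 -0.1389  0.2183] j [-0.76  0.14 -0.7   0.25  1.01 -1.09] w 0.0605
shift first [-0.0775  0.2496  0.1463] turn [0.019 0.007 0.088] ang 0.09 shift after turn [-0.0562  0.2582  0.1411]
```

View pics/t4.png

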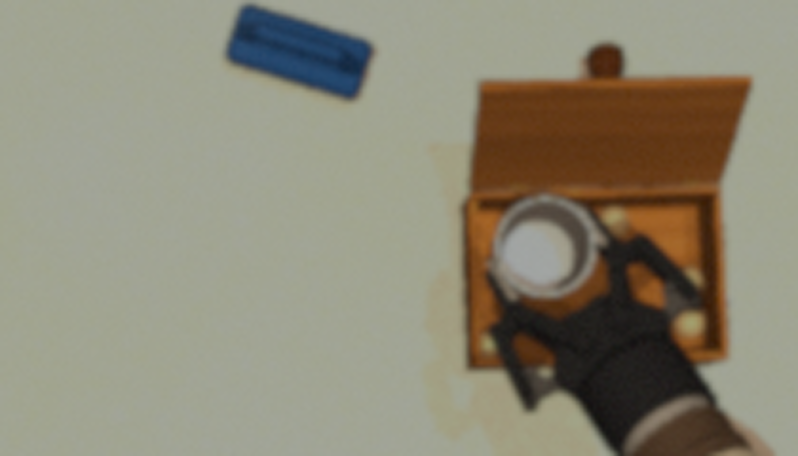

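The tumbler is empty: its bright floor shows at crop (545,255). The box holds balls at (615,220), (693,280), (690,322), (488,342) and (545,372), with one hidden, and none is outside. I'll carry the tumbler back.

```bash
python3 -m crank '0 0 0 .01 .004 .045 1;-.003 .013 .007 .009 .003 .043 1;-.0055 .026 .014 0 0 0 1;-.0055 .026 .014 0 0 0 1;-.0055 .026 .014 0 0 0 1;-.0055 .026 .014 0 0 0 1;-.0055 .026 .014 0 0 0 1;-.0055 .026 .014 0 0 0 1;-.0055 .026 .014 0 0 0 1;-.0055 .026 .014 0 0 0 1;-.0055 .026 .014 0 0 0 1;-.003 .015 .008 0 0 0 1;0 0 0 -.088 0 -.048 1;0 0 0 -.088 0 -.048 1;0 0 0 -.088 0 -.048 1;0 0 0 -.088 0 -.048 1;0 0 0 0 0 0 1'
python3 - <<'E'
from h import *
go([.5245,.1661,.09],.9,.5,-1)
E
```

```text
clock: 16.9
eef_pos: [0.498, 0.1872, 0.2053]
tool_rot: [-0.375, 0.768, 0.244, 0.458]
ft_force: [0.0, -1.1, -1.6]
grip_width: 0.0601
t 16.9 pos [0.498  0.1872 0.2053] j [-0.05  0.11 -0.88 -0.23  0.84 -0.58] w 0.0601
shift first [ 0.1018 -0.0374  0.0519] turn [ 0.039  0.019 -0.014] ang 0.046 shift after turn [ 0.1012 -0.0339  0.0552]
```

```bash
python3 -m crank '.017 -.006 .009 .01 .005 -.004 1;.017 -.006 .009 .01 .005 -.004 1;.017 -.006 .009 .01 .005 -.003 1;.017 -.006 .009 .009 .004 -.003 1;.017 -.006 .009 0 0 0 1;.01 -.003 .006 0 0 0 1;0 0 0 0 0 0 1'
python3 - <<'E'
from h import *
go([.5245,.1661,.0535],.9,.5,-1)
E
```

```text
clock: 17.48
eef_pos: [0.5278, 0.1656, 0.0978]
tool_rot: [-0.364, 0.778, 0.217, 0.464]
ft_force: [0.1, 0.1, -2.1]
grip_width: 0.06
t 17.4833 pos [0.5278 0.1656 0.0978] j [-0.08  0.45 -0.94 -0.64  0.8  -0.59] w 0.06
shift first [0.0398 0.0028 0.0195] turn [-0.023  0.006 -0.012] ang 0.026 shift after turn [0.0397 0.0029 0.0198]
```

```bash
python3 -m crank '.009 .0005 .0045 -.008 .002 -.004 1;.009 .0005 .0045 -.008 .002 -.004 1;.008 .0005 .004 -.007 .002 -.004 1;.006 .0005 .003 0 0 0 1;0 0 0 0 0 0 1'
python3 - <<'E'
from h import *
go([.5245,.1661,.0535],.9,.5,-1);print(readout.get_obs()['ft_force'])
E
```

```text
clock: 17.9
eef_pos: [0.5252, 0.1669, 0.0638]
tool_rot: [-0.37, 0.776, 0.222, 0.46]
ft_force: [0.1, 0.8, -2.7]
grip_width: 0.0601
t 17.9 pos [0.5252 0.1669 0.0638] j [-0.08  0.55 -0.94 -0.73  0.81 -0.61] w 0.0601
shift first [ 0.0096 -0.      0.004 ] turn [-0.005  0.001 -0.007] ang 0.009 shift after turn [0.0096 0.     0.004 ]
[ 0.10914829  0.81164361 -2.73964925]
```

```bash
python3 -m crank '.005 0 .002 -.005 0 -.007 1;.003 0 .0015 0 0 0 1;.002 0 .001 0 0 0 1;0 0 0 0 0 0 1'
python3 - <<'E'
from h import *
go([.5245,.1661,.0535],.9,.5,-1);print(readout.get_obs()['ft_force'])
E
```

```text
clock: 18.23
eef_pos: [0.5253, 0.1668, 0.0552]
tool_rot: [-0.374, 0.773, 0.221, 0.462]
ft_force: [0.4, 0.5, -1.4]
grip_width: 0.06
t 18.2333 pos [0.5253 0.1668 0.0552] j [-0.08  0.58 -0.94 -0.76  0.82 -0.62] w 0.06
shift first [ 0.002   0.0002 -0.0001] turn [-0.003  0.004  0.002] ang 0.005 shift after turn [ 0.002   0.0002 -0.0001]
[ 0.38077429  0.50449389 -1.36150093]
```

```bash
python3 -m crank '.002 0 .001 0 0 0 1;.001 0 .0005 0 0 0 1;0 0 0 0 0 0 1'
python3 -m crank '.001 0 .0005 0 0 0 1;0 0 0 0 0 0 1'
```

```text
clock: 18.48
eef_pos: [0.5258, 0.1668, 0.053]
tool_rot: [-0.374, 0.773, 0.221, 0.463]
ft_force: [-0.5, -0.1, -1.8]
grip_width: 0.0603
clock: 18.65
eef_pos: [0.5263, 0.167, 0.053]
tool_rot: [-0.375, 0.772, 0.221, 0.464]
ft_force: [0.1, 0.5, -1.5]
grip_width: 0.0604
```

```bash
python3 -m crank '.0025 0 .001 0 0 0 1;0 0 0 0 0 0 1'
python3 -m crank '0 0 0 0 0 0 .2;0 0 0 0 0 0 -.3;0 0 0 0 0 0 -.6;0 0 0 0 0 0 -1;0 0 0 0 0 0 -1;0 0 0 0 0 0 -1;0 0 0 0 0 0 -1;0 0 0 0 0 0 -1'
python3 - <<'E'
from h import *
go([.45,.074,.11],.9,.5,-1)
E
```

```text
clock: 18.82
eef_pos: [0.5272, 0.1676, 0.0534]
tool_rot: [-0.376, 0.769, 0.222, 0.467]
ft_force: [-0.0, -0.9, -1.4]
grip_width: 0.0601
clock: 19.48
eef_pos: [0.5279, 0.1674, 0.0531]
tool_rot: [-0.376, 0.769, 0.221, 0.467]
ft_force: [-0.3, -0.4, 0.6]
grip_width: 0.0858
t 19.4833 pos [0.5279 0.1674 0.0531] j [-0.08  0.6  -0.94 -0.79  0.83 -0.62] w 0.0858
shift first [ 0.0062  0.0027 -0.1341] turn [-0.003  0.016  0.01 ] ang 0.019 shift after turn [ 0.0083  0.003  -0.1339]
```

```bash
python3 -m crank '0 0 -.012 0 0 0 -1;0 0 -.015 0 0 0 -1;0 0 -.015 0 0 0 -1;0 0 -.02 0 0 0 -1;0 0 -.03 0 0 0 -1;0 0 -.03 0 0 0 -1;0 0 0 0 0 0 -1'
python3 - <<'E'
from h import *
go([.45,.0,.28],.303,.5,-1)
snap('scene','s3.png',(120,120,400,300),2.8)
E
```

```text
clock: 20.07
eef_pos: [0.4566, 0.0821, 0.1104]
tool_rot: [-0.377, 0.769, 0.224, 0.465]
ft_force: [-0.0, 0.2, 0.1]
grip_width: 0.0856
t 20.0667 pos [0.4566 0.0821 0.1104] j [-0.37  0.33 -0.97 -0.23  1.01 -1.  ] w 0.0856
shift first [-0.1177 -0.0464 -0.1398] turn [0.53  0.016 0.291] ang 0.604 shift after turn [-0.1341 -0.0764 -0.1084]
```

View pics/s3.png

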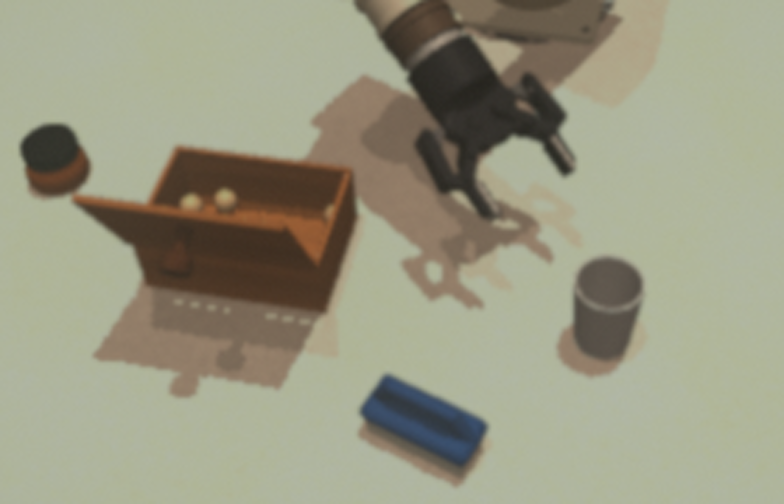

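The tumbler stands upright and empty with its rim centre at crop (608,285). No ball is outside the box. I'll lift, close the fingers and turn the tool down for the lid.

```bash
python3 -m crank '-.027 0 -.015 0 0 0 -1;-.027 0 -.015 0 0 0 0;-.027 0 -.015 0 0 0 1;-.027 0 -.015 0 0 0 1;-.027 0 -.015 0 0 0 1;-.027 0 -.015 0 0 0 1;0 0 0 0 0 0 1'
python3 - <<'E'
from h import *
go([.5,-.05,.28],-.2,1.57,-1)
E
```

```text
clock: 20.7
eef_pos: [0.4572, 0.0814, 0.2948]
tool_rot: [-0.376, 0.771, 0.226, 0.462]
ft_force: [0.3, -0.2, 0.0]
grip_width: 0.0119
t 20.7 pos [0.4572 0.0814 0.2948] j [-0.37 -0.11 -0.7   0.49  1.01 -1.01] w 0.0119
shift first [ 0.0493 -0.1146 -0.0613] turn [0.598 0.961 0.993] ang 1.505 shift after turn [-0.068  -0.1203  0.0149]
```

```bash
python3 -m crank '0 0 0 .046 .074 .076 1;0 0 0 .046 .074 .076 1;0 0 0 .046 .074 .076 1;0 0 0 .046 .074 .076 1;0 0 0 .046 .074 .076 1;0 0 0 .046 .074 .076 1;0 0 0 .046 .074 .076 1;0 0 0 .046 .074 .076 1;0 0 0 .046 .074 .076 1;0 0 0 .046 .074 .076 1;0 0 0 .046 .074 .076 1;0 0 0 .046 .074 .076 1;0 0 0 .046 .074 .076 1;0 0 0 0 0 0 1'
python3 - <<'E'
from h import *
go([.655,-.145,.27],0.05,1.57,-1)
E
```

```text
clock: 21.87
eef_pos: [0.4688, 0.0915, 0.2864]
tool_rot: [0.12, 0.993, -0.014, -0.008]
ft_force: [1.4, 0.1, 0.2]
grip_width: 0.0004
t 21.8667 pos [0.4688 0.0915 0.2864] j [ 0.21  0.2   0.05  1.45 -0.02  0.45] w 0.0004
shift first [-0.2373 -0.1849  0.019 ] turn [-0.028 -0.018 -0.29 ] ang 0.292 shift after turn [-0.1741 -0.2456  0.0166]
```

```bash
python3 -m crank '0 0 0 -.01 -.006 -.1 1;0 0 0 -.01 -.006 -.1 1;0 0 0 -.008 -.006 -.09 1;-.019 -.027 0 0 0 0 1;-.019 -.027 0 0 0 0 1;-.019 -.027 0 0 0 0 1;-.019 -.027 0 0 0 0 1;-.019 -.027 0 0 0 0 1;-.019 -.027 0 0 0 0 1;-.019 -.027 0 0 0 0 1;-.019 -.027 0 0 0 0 1;-.019 -.027 0 0 0 0 1;0 0 0 0 0 0 1'
python3 - <<'E'
from h import *
go([.657,-.145,.18],0.05,1.57,-1)
snap('top','t5.png',(280,140,400,260),5)
E
```

```text
clock: 22.95
eef_pos: [0.6771, -0.1361, 0.2695]
tool_rot: [-0.051, 0.999, 0.001, 0.015]
ft_force: [-1.6, -0.8, -1.7]
grip_width: 0.0001
t 22.95 pos [ 0.6771 -0.1361  0.2695] j [-0.2   0.62  0.64  1.56  0.01 -0.31] w 0.0001
shift first [ 0.0236 -0.0068  0.0888] turn [0.001 0.03  0.053] ang 0.061 shift after turn [ 0.0206 -0.0079  0.0895]
```

View pics/t5.png

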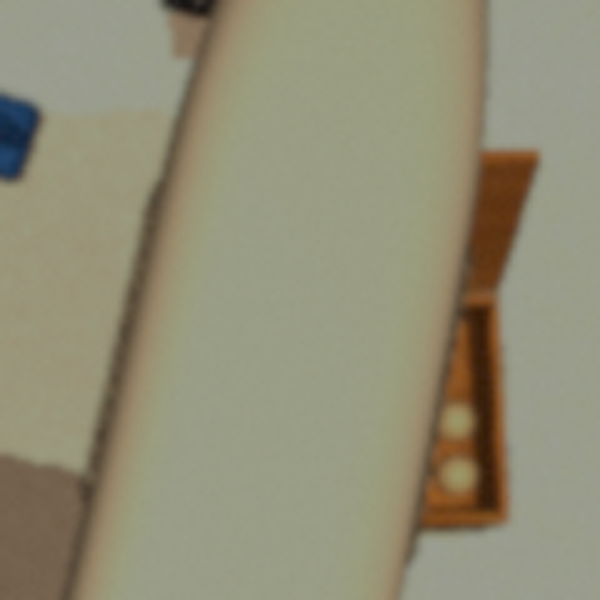

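The arm hides the lid in this view, except for two balls in the box at crop (457,420) and (459,474), and I have two views left. I'll descend behind the lid and watch the force.

```bash
python3 -m crank '.002 -.003 .02 0 .01 .018 1;.002 -.003 .02 0 .01 .018 1;.002 -.002 .02 0 .01 .017 1;.002 0 .02 0 0 0 1;0 0 .008 0 0 0 1;0 0 0 0 0 0 1'
python3 - <<'E'
from h import *
go([.62,-.145,.185],0.05,1.57,-1)
E
```

```text
clock: 23.5
eef_pos: [0.6712, -0.1377, 0.1775]
tool_rot: [-0.029, 1.0, 0.001, 0.006]
ft_force: [0.2, 0.3, -0.4]
grip_width: 0.0001
t 23.5 pos [ 0.6712 -0.1377  0.1775] j [-0.2   0.64  0.44  1.36  0.01 -0.26] w 0.0001
shift first [ 0.0515 -0.0043 -0.0081] turn [0.002 0.011 0.008] ang 0.014 shift after turn [ 0.0515 -0.0047 -0.0075]
```

Next I pull toward the robot (tool +x), drifting up slightly.

```bash
python3 -m crank '.012 0 -.001 0 .005 0 1;.012 0 -.001 0 .005 0 1;.012 0 -.002 0 0 0 1;.012 0 -.002 0 0 0 1;.012 0 -.002 0 0 0 1'
python3 -m crank '.012 0 -.002 0 0 0 1;.012 0 -.002 0 0 0 1;.012 0 -.002 0 0 0 1'
python3 - <<'E'
from h import *
go([.576,-.145,.202],0.05,1.57,-1)
E
```

```text
clock: 23.92
eef_pos: [0.6142, -0.1369, 0.1897]
tool_rot: [-0.034, 0.999, 0.0, 0.009]
ft_force: [2.5, -0.4, 1.5]
grip_width: -0.0002
clock: 24.17
eef_pos: [0.5812, -0.1378, 0.2015]
tool_rot: [-0.036, 0.999, -0.002, 0.017]
ft_force: [2.6, -0.1, -1.7]
grip_width: -0.0002
t 24.1667 pos [ 0.5812 -0.1378  0.2015] j [-0.24  0.43  0.15  1.26  0.01 -0.31] w -0.0002
shift first [ 0.0057 -0.0068 -0.0006] turn [-0.004  0.034  0.023] ang 0.041 shift after turn [ 0.0055 -0.0069 -0.0005]
```

```bash
python3 -m crank '.012 0 .001 0 .01 .008 1;.012 0 .002 0 .01 .008 1;.012 0 .003 0 .01 .007 1;.012 0 .004 0 0 0 1;.01 0 .006 0 0 0 1'
python3 - <<'E'
from h import *
go([.52,-.145,.191],0.05,1.57,-1);print(readout.get_obs()['ft_force'])
E
```

```text
clock: 24.58
eef_pos: [0.5295, -0.1395, 0.1963]
tool_rot: [-0.028, 0.999, -0.005, 0.018]
ft_force: [1.2, -0.0, 1.4]
grip_width: 0.0002
t 24.5833 pos [ 0.5295 -0.1395  0.1963] j [-0.26  0.33 -0.01  1.19 -0.   -0.31] w 0.0002
shift first [ 0.01   -0.0049  0.005 ] turn [-0.012  0.035  0.006] ang 0.038 shift after turn [ 0.0098 -0.005   0.0052]
[ 1.24791    -0.01670291  1.37475987]
```

```bash
python3 -m crank '.01 0 .006 0 .01 0 1;.01 0 .007 0 .01 0 1;.009 0 .008 0 .01 0 1;.008 0 .008 0 0 0 1;.007 0 .009 0 0 0 1'
python3 - <<'E'
from h import *
go([.477,-.145,.154],0.05,1.57,-1);print(readout.get_obs()['ft_force'])
E
```

```text
clock: 25.0
eef_pos: [0.4922, -0.1409, 0.1686]
tool_rot: [-0.032, 0.999, -0.01, 0.018]
ft_force: [0.2, -0.1, 1.3]
grip_width: 0.0001
t 25.0 pos [ 0.4922 -0.1409  0.1686] j [-0.27  0.28 -0.15  1.09 -0.01 -0.34] w 0.0001
shift first [ 0.0159 -0.0028  0.0141] turn [-0.02   0.035  0.014] ang 0.043 shift after turn [ 0.0154 -0.0034  0.0146]
[ 0.15374433 -0.07343392  1.31955973]
```

```bash
python3 -m crank '.006 0 .009 0 0 0 1;.006 0 .01 0 0 0 1;.004 0 .01 0 .01 0 1;.004 0 .01 0 .01 0 1;.003 0 .01 0 0 0 1'
python3 - <<'E'
from h import *
go([.46,-.145,.112],0.05,1.57,-1);print(readout.get_obs()['ft_force'])
E
```

```text
clock: 25.42
eef_pos: [0.4752, -0.1421, 0.1261]
tool_rot: [-0.035, 0.999, -0.013, 0.019]
ft_force: [0.1, -0.8, 1.2]
grip_width: 0.0002
t 25.4167 pos [ 0.4752 -0.1421  0.1261] j [-0.28  0.29 -0.26  0.97 -0.01 -0.35] w 0.0002
shift first [ 0.0158 -0.0014  0.0136] turn [-0.027  0.036  0.02 ] ang 0.049 shift after turn [ 0.0153 -0.0021  0.0141]
[ 0.14133126 -0.79332355  1.22421467]
```

```bash
python3 -m crank '.004 0 .008 0 0 0 1;.003 0 .008 0 0 0 1;.002 0 .006 0 0 0 1;0 0 .004 0 0 0 1'
python3 -m crank '0 0 .003 0 0 0 1;0 0 .002 0 0 0 1'
python3 -m crank '0 0 .002 0 0 0 1;0 0 .001 0 0 0 1'
```

```text
clock: 25.75
eef_pos: [0.4679, -0.1429, 0.0999]
tool_rot: [-0.036, 0.999, -0.013, 0.02]
ft_force: [-17.5, 5.3, 53.9]
grip_width: -0.0003
clock: 25.92
eef_pos: [0.4678, -0.1429, 0.1006]
tool_rot: [-0.036, 0.999, -0.014, 0.021]
ft_force: [-4.7, 2.6, 11.9]
grip_width: -0.0003
clock: 26.08
eef_pos: [0.4678, -0.1428, 0.1008]
tool_rot: [-0.036, 0.999, -0.014, 0.022]
ft_force: [-0.6, 1.3, 3.3]
grip_width: -0.0003
```

The fingertip stands at z = 0.083, the shut lid's top face, with firm contact. I'll retreat upward and away.

```bash
python3 -m crank '0 0 -.01 0 0 0 1;0 0 -.03 0 0 0 1;0 0 -.03 0 0 0 1;0 0 -.03 0 0 0 1;0 0 -.03 0 0 0 1;.02 .03 0 0 0 0 1;.02 .03 0 0 0 0 1;.02 .03 0 0 0 0 1;.02 .03 0 0 0 0 1;.01 .03 0 0 0 0 1;.01 .03 0 0 0 0 1;0 .03 0 0 0 0 1;0 .03 0 0 0 0 1;0 0 0 0 0 0 1'
python3 - <<'E'
from h import *
import cv2
o=readout.get_obs();print(o['eef_pos'],o['joint_vel'].round(3))
a=viewer.camera('scene')[:,:,::-1][100:310,100:480];b=viewer.camera('top')[:,:,::-1][130:290,90:460]
a=cv2.resize(a,None,fx=2,fy=2);b=cv2.resize(b,(760,160*760//370));im=np.vstack([a,b]);print(im.shape)
cv2.imwrite('pics/f1.png',im[:, :] if im.shape[0]<=600 else cv2.resize(im,(int(760*600/im.shape[0]),600)))
E
```

```text
clock: 27.25
eef_pos: [0.3417, 0.0988, 0.2228]
tool_rot: [-0.032, 0.999, -0.014, 0.024]
ft_force: [0.9, -0.3, 0.1]
grip_width: -0.0
[0.3417159  0.09875334 0.22279244] [-0.031 -0.022 -0.022  0.005 -0.058 -0.042]
(748, 760, 3)
```

View pics/f1.png

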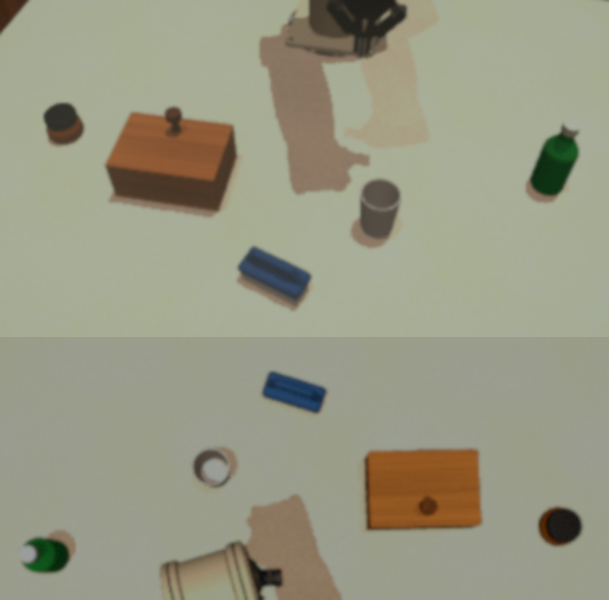

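The final picture shows the lid flat on the box with its knob up. The tumbler is upright and empty, no balls are on the counter, and the bottle, jar and brush are where they started. I'm handing in.

```bash
python3 -c "
from workcell import order
print(order.job_done())"
```

```text
the job is handed in; nothing more can be done
None
```

The job is done and handed in at about 27 s of the 72 s allowed. I poured the balls into the box, stood the empty tumbler back upright within a few millimetres of its start, and pushed the lid shut with closed fingertips.

**What the last checks showed:**
- **Tumbler:** upright and empty in both cameras.
- **Lid:** flat on the rim; the fingertips stopped at z ≈ 0.083 m, the height of the shut lid's top face.
- **Bystanders:** the shampoo bottle, cream jar and nail brush show no visible change from the start.
- **Robot:** clear of everything when I handed in.

**What is less certain:**
- **Ball count:** I saw at most five balls in the box in one picture, with the gripper over the rest. The sixth is inferred from the empty tumbler and no ball showing on the counter.
- **Closing force:** the push peaked at about 57 N at the wrist for a moment as the lid seated. That is under the 120 N wrist limit, but above 40 N. Only the fingertips should have been touching the lid then, so the 40 N limit on the arm and gripper body should not apply.

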